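# Open the parts chest's combination lock and hold it up

### The job

Swing the task lamp's arm well aside, to either side, so that it no longer hangs over the lock. Then turn the lock's dial until its green mark clicks into line with the white index mark, and pull the shackle fully up and open. Draw the open lock off the hasp towards the front of the chest, lift it away (the shackle makes a good handle) and finish still holding it up in the gripper, level, with its underside at least 15 cm above the bench; leave the lamp aside and do not disturb the spool, the bracket or the jar.

Things in the scene. Friction and masses are not known exactly. Their poses are not given: they have to be found in the camera images.
- chest: Fixed grey parts chest, blue lid, lid top 76 mm up, 196 x 306 mm (x, y). Origin: under its centre, on the bench; its front is its -x side. Dark ledge in front (x -175 to -90, y -75 to 75 mm, top 40 mm up): the lock lies on it between two black end stops (|y| 54 to 67 mm, 12 mm tall; open to -x).
- hasp_eye (a point): Top centre of the 11 mm square eye in the steel hasp strap, axes as the chest's; at chest x -120, y 35 mm, 80.7 mm up. Strap 26 mm wide (y), 5 mm thick; it runs from the lid (+x) over the lock's top, its tip 10.5 mm to -x of this point. It stops the lock from being lifted straight up; once the shackle is open, moving the lock 25 mm or more along -x (30 to 40 is comfortable) clears it.
- lock: Loose combination lock lying flat, grey with a yellow band, 46 x 104 x 34 mm (x, y, z), about 0.41 kg in all, heaviest at the shackle end. Origin: centre of the underside, z up, -x to the front of the chest; starts on the ledge at chest x -135, y 0, axes as the chest's. Dial axis at y -26 mm, shackle at y +35 mm. White index mark on the front (-x) edge beside the dial.
- dial (a joint): Dial angle (rad), positive anticlockwise from above, range -0.5 to 2.6. 0 = open: the green end of the grip bar points at the white index (the lock's -x). Starts between about 0.7 and 2.0, so turn it clockwise. Spring clicks every 0.393 rad (22.5 deg, one at 0) draw it in, peak about 0.05 N m. The shackle is free only within about 0.15 rad of 0.
- dial_grip (a point): Middle of the black dial's grip bar, on its axis, 50.5 mm above the lock's underside. Bar 36 mm long, 11 mm wide, 40.5 to 60.5 mm above the underside, on a disc 38 mm across (disc top 41.5 mm above the underside). The point's x runs along the bar, -x towards the green end; it turns with the dial.
- shackle (a joint): How far the shackle is drawn out of the lock along the lock's z (m): 0 shut, 0.027 fully open at its stop. About 2 N of friction: it stays where it is left. Blocked unless the dial is at 0.
- shackle_top (a point): Centre of the shackle's steel crossbar: 37 mm along the lock's x, 8 mm wide (y), 10 mm tall, flat sides; shut, 69 mm above the lock's underside with a 30 mm gap below. 7 mm square legs at x +-15 mm: the short one (+x) passes the hasp's eye and is clear of it once drawn out 19 mm; the long one (-x) stays in the lock, so the lock can be carried by the crossbar.
- lamp_arm (a joint): Swing of the lamp's arm about its upright post (rad), positive anticlockwise from above, range -1.5 to 1.5. Starts near 0 with the white lamp head above the lock; well aside = about 1 rad (more than 0.8) to either side. Friction hinge, about 0.12 N m: it stays where it is left.
- lamp_knob (a point): Middle of the upright orange knob on the lamp head, 279 mm above the bench; 16 mm diameter, 254 to 296 mm up, 280 mm from the post's axis. The white shade below is 80 mm wide, 205 to 254 mm up; the aluminium arm, 14 mm wide, top 252 mm up, runs from the head to the post.
- lamp_pivot (a point): On the axis of the lamp's fixed post (18 mm diameter) behind the chest, 246 mm above the bench. At swing 0 the knob lies 280 mm along this point's -x.
- spool: Bystander: small cardboard spool of orange filament lying flat, 100 mm across, 42 mm tall. Origin: centre of the underside.
- bracket: Bystander: green printed bracket, 60 x 50 mm, 48 mm tall. Origin: centre of the underside.
- jar: Bystander: white jar with a black lid, 52 mm across, 60 mm tall. Origin: centre of the underside.
Things that resemble listed ones, but are neither listed nor needed, are in the scene too. Several things have the shape of the lock; the one meant has the colours described above.

How it is judged:
On the way, in this order (a step that is already met when the one before it is completed fails the run):
1. the lamp arm is swung aside ((value of joint lamp_arm above 0.8 rad or value of joint lamp_arm below -0.8 rad)), for 0.2 s.
2. the dial is at its open mark, the lock still shut on the hasp (value of joint dial between -0.17 and 0.17 rad and value of joint shackle below 0.004 m), for 0.2 s.
3. the shackle is pulled open (value of joint shackle above 0.02 m), for 0.2 s.
At the end, for the whole second after the job is handed in: The gripper still holds the open lock still (under 0.05 m/s) and level (within 0.35 rad), underside at least 145 mm above the bench, shackle drawn out more than 20 mm, not touching chest or lamp; the lamp arm is still more than 0.75 rad aside ((value of joint lamp_arm above 0.75 rad or value of joint lamp_arm below -0.75 rad) and height (world z) of lock above 0.145 m and angle between lock's own z axis and vertical below 0.35 rad and value of joint shackle above 0.02 m and contact force between the fingers and lock above 1.5 N and contact force between lock and chest below 0.1 N and contact force between lock and lamp below 0.1 N and linear speed of lock below 0.05 m/s); the arm keeps its last pose, push and grip.
It fails at once if the spool was disturbed (distance of spool from where it was at the start of the episode above 0.03 m).
It fails at once if the bracket was disturbed (distance of bracket from where it was at the start of the episode above 0.03 m).
It fails at once if the jar was disturbed (distance of jar from where it was at the start of the episode above 0.03 m).
It also fails if it takes over 69 s, if anything falls off the work surface, if the arm or the gripper's body presses on something with over 40 N, if the wrist force passes 120 N, or if a joint passes its speed limit or range.

### The arm

A 6-joint arm with a two-finger parallel gripper is mounted at the origin on the work surface. World frame = base frame: x ahead of the robot, y to its left, z up, the work surface at z = 0. Lengths are in m, angles in rad, forces in N, time in s.
With the tool pointing down it reaches from about 0.3 to 0.775 m from the base axis. Payload 14.6 kg.
Tool frame: the origin (TCP) lies between the finger pads; the fingertips stand 8 mm ahead of it and the grasp point (between the pads) lies 11 mm behind it (ctrl.tip_reach is the distance from the TCP to the fingertips, in m); y points along the fingers, z is the direction in which the jaws open and shut, and the axes are right-handed (so a half turn about y gives the same grasp; the last joint's range is limited). The gripper opens to 94 mm and grips with 3 to 60 N. Pads are 16 mm wide; open, the fingers measure 119 mm over their backs; the gripper's body (75 mm by 177 mm) begins 78 mm behind the grasp point.
Start: joints at [1.037, 0.3, 1.521, -0, 1.321, -0.067], TCP at [0.248, 0.491, 0.213] pointing down, gripper open.
Joint ranges: [-3.03, 3.03], [-0.79, 2.21], [0.23, 2.52], [-1.04, 4.18], [0, 3.07], [-2.55, 2.55]. Speed limits (rad/s): [2.22, 2.22, 2.57, 3.14, 3.14, 3.14].

### API

Orientations are given as [roll, pitch, yaw] about the fixed x, y, z axes, in that order (R = Rz(yaw) Ry(pitch) Rx(roll)).
In Python, from station import ctrl gives the robot as it stands.
- The arm moves only by the tool play_rows, never from a script. Its arguments are lists of equal length, an entry for each row: "twist": the turn, a rotation vector about the world's x, y, z as a fraction of full scale, a list of three; "travel": the shift along the world's x, y, z as a fraction of full scale, a list of three; "grip": the gripper's target within -1 to 1 (shut at 1, half-way at 0, fully open at -1). A call has 1 to 12 rows; each row shifts and turns the commanded pose from where the row before left it; what a row does not reach is not made up. Full scale, the value 1, is 5 cm for a shift and 90 degrees for a turn. A row lasts 1/10 s, in which the tool goes at most 50 mm and 8.59 degrees, less where a joint would pass 70% of its speed; a pose out of reach is approached as far as the arm can. A call with a number of a shift or a turn outside -1 to 1 is refused whole. A call with a gripper value outside its range is refused whole. The fingers move at their own pace and stop on an object; "force" is the grip in N (left out, the last holds). Time passes only in rows, so rows that do not move let the fingers close. It gives the time, the measured TCP pose, the force and the opening at its end, in the units of the state.
- ctrl.get_obs(): the state, without advancing time (a new reading comes with each control period).
- ctrl.camera(name): name is "scene" or "top"; returns a dict with "img" (384x512x3 uint8, red, green, blue), "vfov" (degrees; the focal length in pixels is half the picture's height over the tangent of half this angle, whatever the lens; pixels are square), "cx", "cy" (the principal point, pixels), "rvec" (rotation vector, rad) and "tvec" (3), from world to camera coordinates, as OpenCV has them. Camera axes: x right, y down, z forward; pixel columns grow to the right and rows downward; lengths in m; the calibration is good to about 2 mm. A picture is of the moment at which its call begins. There is no depth.
- ctrl.hand_in(): hands the job in, once; it reports no verdict.
Trained networks look in a picture, given as the dict that the camera call returned (one of the last four; its "shot" number tells which), for a name from the list of things; names that differ only in an ending like _2 or _b are one class to them, and where a whole thing is asked for, a point or a joint stands for the part that bears it (a point fixed in the world has none). Each returns a list of dicts, best first, with "confidence" (0 to 1); they miss things now and then, are a little off and sometimes report something else, mostly with a low value. They report only what shows in the picture. A call takes as long as a camera call. They do not tell look-alikes from the thing itself.
- ctrl.boxes_of(name, picture): "point" ([column, row] in pixels, amid what is visible of it).
- ctrl.trace(name, picture): "pixels" (384x512 bool, what is visible of it) and "point" ([column, row] in pixels, amid what is visible of it).
The state is a dict: "time_s": time; "qpos": joint angles; "joint_vel": joint speeds; "tau": joint torques, N m; "ee_pos": TCP position; "eef_rot": TCP orientation; "force": force on the tool from outside, world axes, zero at the start; "moment": the same for the moment, N m; "grip_width": finger opening in m.
Only numpy, scipy, OpenCV 4.12 (cv2) and the standard library are available. Lean on these libraries where they do the work, as an engineer would, in place of code of your own. Each camera call takes 0.05 s, during which the arm holds its last target.

## Working session

There is one attempt and no reset: what is moved stays moved. The work goes in short steps, Python scripts to look and compute and a tool call to move; the robot and the scene stay as the last step left them, time stands still between calls to the robot, and variables do not carry over. Pictures are saved under pics/ and viewed, and the job is handed in when it is done.

Besides the shell and the picture viewer there is one more tool, called after ">>>" in YAML: its name, and indented under it one key for each argument. play_rows: Moves the arm, as the interface text tells. Its arguments: {"type":"object","properties":{"twist":{"type":"array"},"travel":{"type":"array"},"grip":{"type":"array"},"force":{"type":"number"}},"required":["twist","travel","grip"]}

```bash
ls; mkdir -p pics; cat > h.py <<'E'
import numpy as np, cv2
from station import ctrl
def cam(n):
    p=ctrl.camera(n); return p
def K(p):
    h,w=p["img"].shape[:2]; f=h/2/np.tan(np.radians(p["vfov"])/2)
    return np.array([[f,0,p["cx"]],[0,f,p["cy"]],[0,0,1]])
def proj(p,X):
    R,_=cv2.Rodrigues(np.array(p["rvec"],float)); X=np.atleast_2d(X)
    c=X@R.T+np.array(p["tvec"]); u=c@K(p).T; return u[:,:2]/u[:,2:]
def atz(p,uv,z):
    R,_=cv2.Rodrigues(np.array(p["rvec"],float)); C=-R.T@np.array(p["tvec"])
    d=R.T@np.linalg.inv(K(p))@np.array([uv[0],uv[1],1.]); return C+d*(z-C[2])/d[2]
def save(p,n,crop=None,s=1):
    im=p["img"][:,:,::-1]
    if crop: a,b,c,d=crop; im=im[b:d,a:c]
    if s!=1: im=cv2.resize(im,None,fx=s,fy=s,interpolation=cv2.INTER_CUBIC)
    cv2.imwrite("pics/"+n,im)
E
python3 - <<'E'
from h import *
o=ctrl.get_obs(); print({k:np.round(v,3).tolist() for k,v in o.items()}, ctrl.tip_reach)
Z={"chest":.04,"lock":.06,"dial_grip":.0905,"shackle_top":.109,"lamp_knob":.279,"lamp_pivot":.246,"spool":.03,"bracket":.03,"jar":.05,"hasp_eye":.0807}
for n in ("top","scene"):
    p=cam(n); save(p,n+"0.png",s=1.5)
    print(n,p["vfov"],p["cx"],p["cy"],p["tvec"],p["rvec"])
    for k,z in Z.items():
        try:
            for b in ctrl.boxes_of(k,p)[:4]: print(k,np.round(b["point"],1),round(b["confidence"],2),np.round(atz(p,b["point"],z),3))
        except Exception as e: print(k,e)
E
```

```text
pics
{'time_s': 0.0, 'qpos': [1.037, 0.3, 1.522, -0.0, 1.321, -0.067], 'joint_vel': [0.0, 0.0, 0.001, -0.0, 0.0, -0.001], 'tau': [-0.001, -53.18, -35.275, 0.071, 0.024, -0.0], 'ee_pos': [0.247, 0.491, 0.213], 'eef_rot': [-1.572, 0.0, -0.467], 'force': [0.097, -0.447, -0.248], 'moment': [-0.027, 0.003, -0.005], 'grip_width': 0.094} 0.008
top 51.480040069265 256.45522696299423 188.93325982583835 [-0.01923189  0.55763501  1.44283442] [ 2.1835146  -2.15690544  0.11468137]
chest [269.8 176.9] 0.78 [ 0.602 -0.061  0.04 ]
lock [222.3 233.3] 0.84 [0.394 0.108 0.06 ]
lock [270.4 177.2] 0.72 [ 0.598 -0.062  0.06 ]
lock [279.2 212.9] 0.64 [ 0.469 -0.095  0.06 ]
lock [355.3 269.9] 0.59 [ 0.27  -0.366  0.06 ]
dial_grip [283.2 211.2] 0.44 [ 0.474 -0.107  0.091]
dial_grip [359.9 264.6] 0.39 [ 0.292 -0.375  0.091]
lamp_knob [291. 194.] 0.59 [ 0.518 -0.118  0.279]
lamp_knob [276.4 211.6] 0.51 [ 0.463 -0.073  0.279]
lamp_pivot [287.4 174.6] 0.94 [ 0.582 -0.109  0.246]
spool [208.3 196. ] 0.72 [0.529 0.165 0.03 ]
spool [340.  187.5] 0.48 [ 0.567 -0.321  0.03 ]
bracket [338.7 189.2] 0.68 [ 0.56  -0.316 
[... 428 characters left out ...]
.04 ]
lock [273.  189.9] 0.73 [0.426 0.091 0.06 ]
lock [138.2 202.1] 0.73 [ 0.309 -0.384  0.06 ]
lock [223.6 212.5] 0.67 [ 0.46  -0.109  0.06 ]
dial_grip [133.3 203.9] 0.58 [ 0.337 -0.397  0.09 ]
dial_grip [218.6 212.5] 0.47 [ 0.476 -0.129  0.091]
shackle_top [143.4 186.8] 0.58 [ 0.289 -0.349  0.109]
shackle_top [235.2 202.8] 0.38 [ 0.47  -0.067  0.109]
lamp_knob [221.5 201.1] 0.6 [ 0.577 -0.133  0.279]
lamp_pivot [244.8 241.3] 0.69 [ 0.704 -0.109  0.246]
spool [303.  210.5] 0.84 [0.531 0.166 0.03 ]
bracket [171.9 265.9] 0.7 [ 0.584 -0.325  0.03 ]
jar [180.3 294.4] 0.66 [ 0.698 -0.319  0.05 ]
hasp_eye [242.6 245.9] 0.8 [ 0.622 -0.093  0.081]
hasp_eye [220.  202.6] 0.41 [ 0.43  -0.111  0.081]
```

View pics/top0.png

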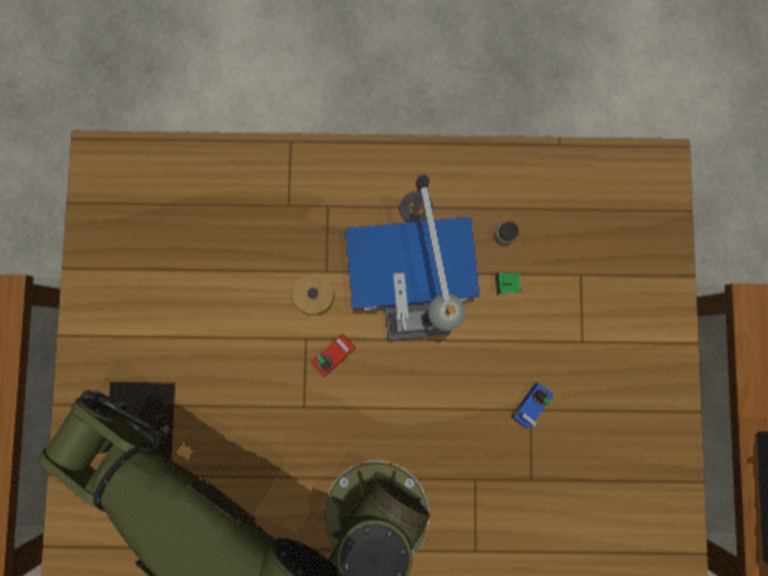

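View pics/scene0.png

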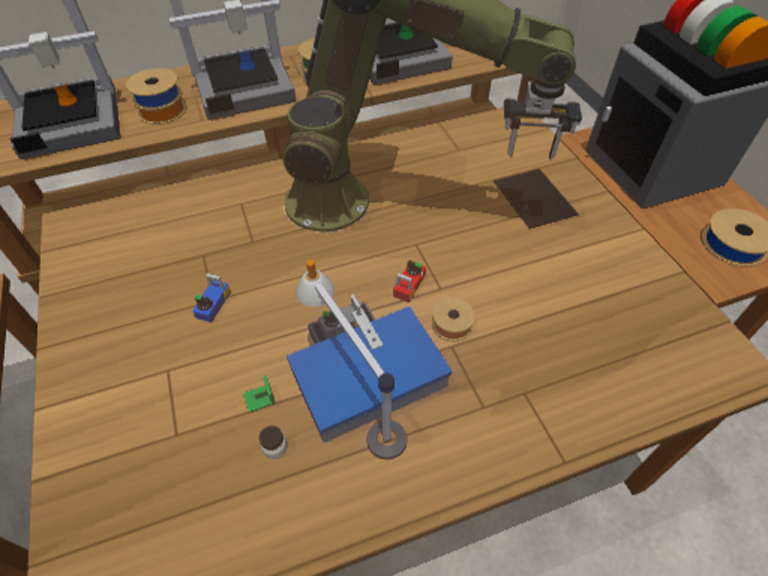

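Both views show the grey lock on the dark ledge of the blue chest, with the red and blue locks as look-alikes. The lamp's orange knob is at about (300,207) in top and (207,177) in scene. I'll zoom in to measure.

```bash
python3 - <<'E'
from h import *
p=cam("top"); save(p,"topz.png",(190,100,360,250),4.5)
print("knob",atz(p,(300,206.5),.296),"piv",atz(p,(281.5,121.5),.252))
q=cam("scene"); save(q,"scz.png",(180,160,330,310),4)
print("knob",atz(q,(207,176),.29),"piv",atz(q,(257,252),.26))
E
```

```text
knob [ 0.47884874 -0.14332624  0.296     ] piv [ 0.75189775 -0.08905065  0.252     ]
knob [ 0.48080988 -0.14798353  0.29      ] piv [ 0.75379726 -0.09235332  0.26      ]
```

View pics/topz.png

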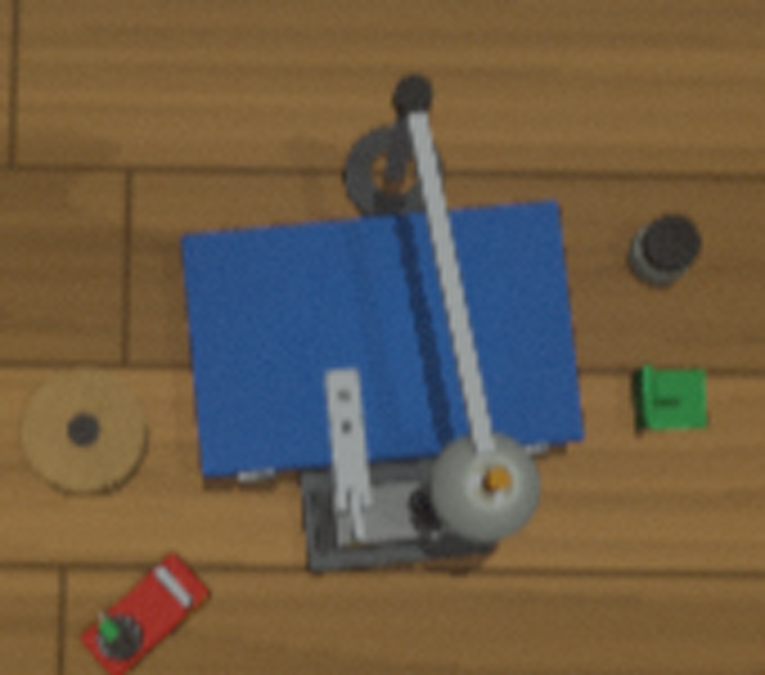

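View pics/scz.png

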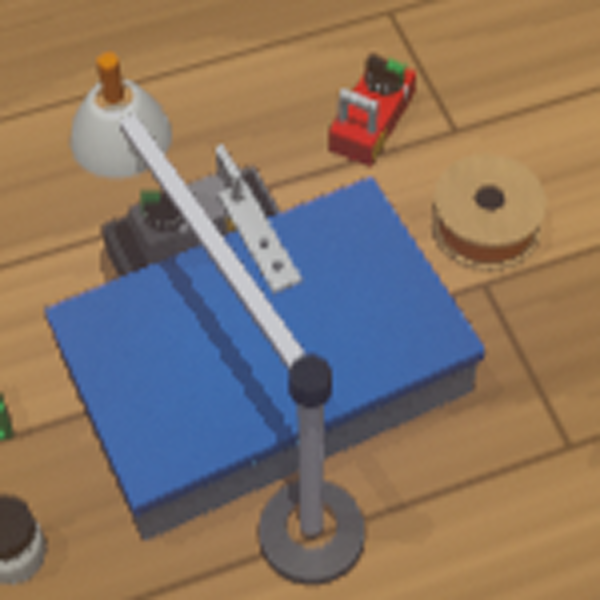

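```bash
python3 - <<'E'
from h import *
from scipy.optimize import least_squares
p=cam("top"); q=cam("scene")
t=np.array([[183,237],[558,203],[583,438],[203,475]])/4.5+[190,100]   # L-back? 
s=np.array([[45,312],[140,510],[483,353],[375,180]])/4+[180,160]
# chest corners in chest frame: top pic up=+x, left=+y
ct=np.array([[.098,.153],[.098,-.153],[-.098,-.153],[-.098,.153]])
cs=np.array([[-.098,-.153],[.098,-.153],[.098,.153],[-.098,.153]])
def w(v,c,z):
    a=v[2]; R=np.array([[np.cos(a),-np.sin(a)],[np.sin(a),np.cos(a)]])
    return np.c_[c@R.T+v[:2],np.full(len(c),z)]
f=lambda v: np.r_[(proj(p,w(v,ct,.076))-t).ravel(),(proj(q,w(v,cs,.076))-s).ravel()]
r=least_squares(f,[.6,-.06,.1]); print(r.x,np.round(r.fun,1))
v=r.x
for n,c in dict(lock=[-.135,0],dial=[-.135,-.026],shackle=[-.135,.035],hasp=[-.12,.035]).items(): print(n,w(v,np.array([c]),0)[0].round(4))
k=np.array([.480,-.1455]);pv=np.array([.753,-.091]); d=pv-k; print("arm yaw",np.arctan2(d[1],d[0]),np.hypot(*d))
E
```

```text
[ 0.60826511 -0.07804669  0.1079141 ] [-0.6 -1.6  0.3 -2.   0.8 -0.5 -0.1 -0.5 -0.4 -1.4 -1.5 -0.5  1.4 -1.3
 -0.5 -1.8]
lock [ 0.4741 -0.0926  0.    ]
dial [ 0.4769 -0.1184  0.    ]
shackle [ 0.4703 -0.0578  0.    ]
hasp [ 0.4852 -0.0562  0.    ]
arm yaw 0.19704332316138368 0.27838687109847693
```

>>> play_rows:
  twist:
    - [0,0,0]
    - [0,0,0]
    - [0,0,0]
    - [0,0,0]
    - [0,0,0]
    - [0,0,0]
    - [0,0,0]
    - [0,0,0]
    - [0,0,0]
    - [0,0,0]
    - [0,0,0]
    - [0,0,0]
  travel:
    - [0.3,-0.8,0.25]
    - [0.3,-0.8,0.25]
    - [0.3,-0.8,0.25]
    - [0.3,-0.8,0.25]
    - [0.3,-0.8,0.25]
    - [0.3,-0.8,0.25]
    - [0.3,-0.8,0.25]
    - [0.3,-0.8,0.25]
    - [0.3,-0.8,0.25]
    - [0.3,-0.8,0.25]
    - [0.3,-0.8,0.25]
    - [0.3,-0.8,0.25]
  grip: [-0.2,-0.2,-0.2,-0.2,-0.2,-0.2,-0.2,-0.2,-0.2,-0.2,-0.2,-0.2]
  force: 10

```text
time_s: 2.5
ee_pos: [0.4277, 0.0093, 0.3642]
eef_rot: [-1.571, -0.001, -0.467]
force: [0.3, 0.8, -0.4]
grip_width: 0.056
```

>>> play_rows:
  twist:
    - [0,0,0]
    - [0,0,0]
    - [0,0,0]
    - [0,0,0]
    - [0,0,0]
    - [0,0,0]
  travel:
    - [0.21,-0.62,0]
    - [0.21,-0.62,0]
    - [0.21,-0.62,0]
    - [0.21,-0.62,0]
    - [0.21,-0.62,0]
    - [0,0,0]
  grip: [-0.2,-0.2,-0.2,-0.2,-0.2,-0.2]

```text
time_s: 3.1
ee_pos: [0.4804, -0.1466, 0.3626]
eef_rot: [-1.571, 0.001, -0.47]
force: [0.5, 1.2, -0.2]
grip_width: 0.0561
```

```bash
python3 - <<'E'
from h import *
p=cam("top"); save(p,"t1.png",(190,100,360,250),4)
q=cam("scene"); save(q,"s1.png",(150,100,330,280),3.3)
print(ctrl.get_obs()["ee_pos"])
E
```

```text
[ 0.47993511 -0.14400702  0.36317577]
```

View pics/s1.png

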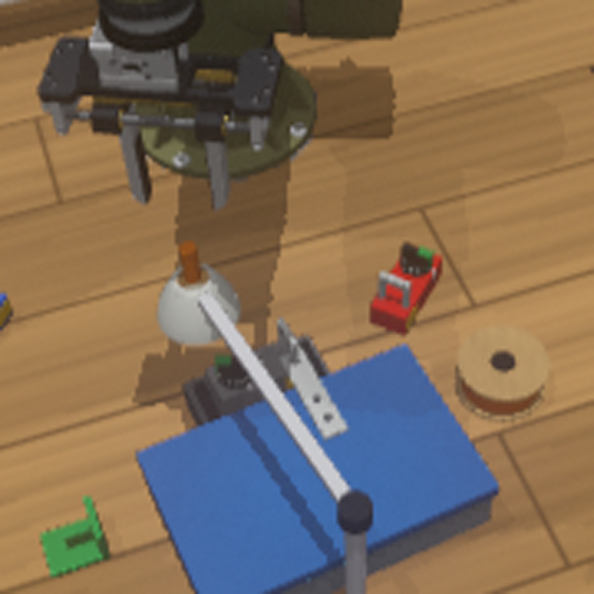

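View pics/t1.png

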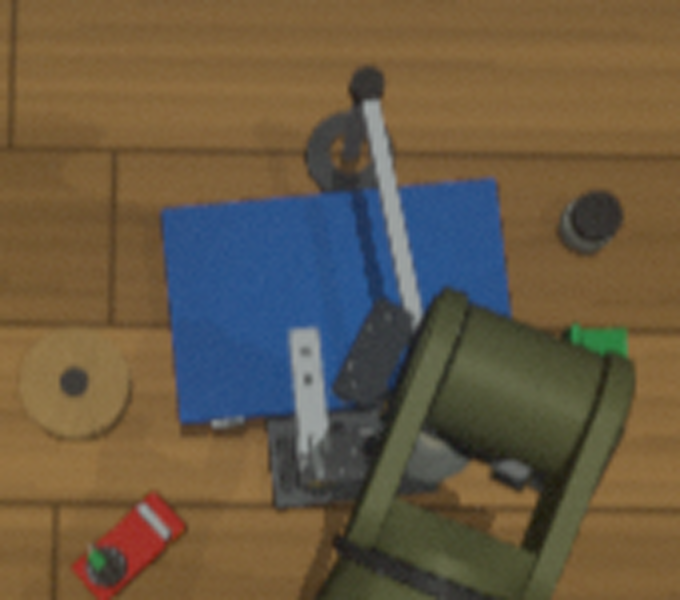

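The fingers stand above the knob in the scene view: tips around (140–215, 200), knob at (190, 255) in the crop. Next I descend and grip lightly.

>>> play_rows:
  twist:
    - [0,0,0]
    - [0,0,0]
    - [0,0,0]
    - [0,0,0]
    - [0,0,0]
    - [0,0,0]
    - [0,0,0]
    - [0,0,0]
    - [0,0,0]
    - [0,0,0]
  travel:
    - [0,0,-0.6]
    - [0,0,-0.6]
    - [0,0,-0.6]
    - [0,0,0]
    - [0,0,0]
    - [0,0,0]
    - [0,0,0]
    - [0,0,0]
    - [0,0,0]
    - [0,0,0]
  grip: [-0.2,-0.2,-0.2,-0.2,1,1,1,1,1,1]
  force: 8

```text
time_s: 4.2
ee_pos: [0.4799, -0.1439, 0.2737]
eef_rot: [-1.571, -0.0, -0.467]
force: [-2.1, -1.0, 2.4]
grip_width: 0.0159
```

```bash
python3 - <<'E'
import numpy as np
a=np.linspace(.192,1.25,25); P=np.array([.753,-.091])-.278*np.c_[np.cos(a),np.sin(a)]
d=np.diff(P,axis=0)/.05
print(d[:12].round(2).tolist());print(d[12:].round(2).tolist())
E
```

```text
[[0.05, -0.24], [0.06, -0.24], [0.07, -0.23], [0.08, -0.23], [0.09, -0.23], [0.1, -0.22], [0.11, -0.22], [0.12, -0.21], [0.13, -0.21], [0.14, -0.2], [0.15, -0.19], [0.16, -0.19]]
[[0.17, -0.18], [0.17, -0.17], [0.18, -0.17], [0.19, -0.16], [0.19, -0.15], [0.2, -0.14], [0.21, -0.13], [0.21, -0.12], [0.22, -0.11], [0.22, -0.1], [0.23, -0.09], [0.23, -0.08]]
```

>>> play_rows:
  twist:
    - [0,0,0]
    - [0,0,0]
    - [0,0,0]
    - [0,0,0]
    - [0,0,0]
    - [0,0,0]
    - [0,0,0]
    - [0,0,0]
    - [0,0,0]
    - [0,0,0]
    - [0,0,0]
    - [0,0,0]
  travel:
    - [0.05,-0.24,0]
    - [0.06,-0.24,0]
    - [0.07,-0.23,0]
    - [0.08,-0.23,0]
    - [0.09,-0.23,0]
    - [0.1,-0.22,0]
    - [0.11,-0.22,0]
    - [0.12,-0.21,0]
    - [0.13,-0.21,0]
    - [0.14,-0.2,0]
    - [0.15,-0.19,0]
    - [0.16,-0.19,0]
  grip: [1,1,1,1,1,1,1,1,1,1,1,1]

```text
time_s: 5.4
ee_pos: [0.5435, -0.2754, 0.2735]
eef_rot: [-1.571, -0.0, -0.467]
force: [0.0, 1.8, 5.6]
grip_width: 0.0158
```

>>> play_rows:
  twist:
    - [0,0,0]
    - [0,0,0]
    - [0,0,0]
    - [0,0,0]
    - [0,0,0]
    - [0,0,0]
    - [0,0,0]
    - [0,0,0]
    - [0,0,0]
    - [0,0,0]
    - [0,0,0]
    - [0,0,0]
  travel:
    - [0.17,-0.18,0]
    - [0.17,-0.17,0]
    - [0.18,-0.17,0]
    - [0.19,-0.16,0]
    - [0.19,-0.15,0]
    - [0.2,-0.14,0]
    - [0.21,-0.13,0]
    - [0.21,-0.12,0]
    - [0.22,-0.11,0]
    - [0.22,-0.1,0]
    - [0.23,-0.09,0]
    - [0.23,-0.08,0]
  grip: [1,1,1,1,1,1,1,1,1,1,1,1]

```text
time_s: 6.6
ee_pos: [0.664, -0.3561, 0.2734]
eef_rot: [-1.572, -0.0, -0.468]
force: [-3.8, -4.9, 6.4]
grip_width: 0.0154
```

>>> play_rows:
  twist:
    - [0,0,0]
    - [0,0,0]
    - [0,0,0]
    - [0,0,0]
    - [0,0,0]
    - [0,0,0]
    - [0,0,0]
    - [0,0,0]
  travel:
    - [0,0,0]
    - [0,0,0]
    - [0,0,0]
    - [0,0,0]
    - [0,0,0.6]
    - [0,0,0.6]
    - [0,0,0.6]
    - [0,0,0]
  grip: [-0.2,-0.2,-0.2,-0.2,-0.2,-0.2,-0.2,-0.2]

```text
time_s: 7.4
ee_pos: [0.664, -0.3544, 0.3688]
eef_rot: [-1.571, -0.008, -0.467]
force: [0.1, 0.7, 0.6]
grip_width: 0.0562
```

```bash
python3 - <<'E'
from h import *
p=cam("top"); save(p,"t2.png",(190,100,360,250),4.5)
q=cam("scene"); save(q,"s2.png",(130,150,310,330),3.3)
save(q,"s2z.png",(190,180,270,240),9)
save(p,"t2z.png",(240,180,310,240),9)
E
```

```text
(no output)
```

View pics/s2.png

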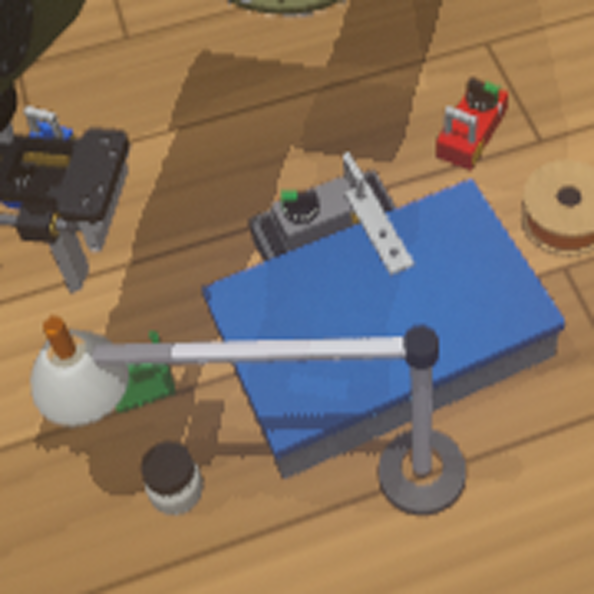

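View pics/t2.png

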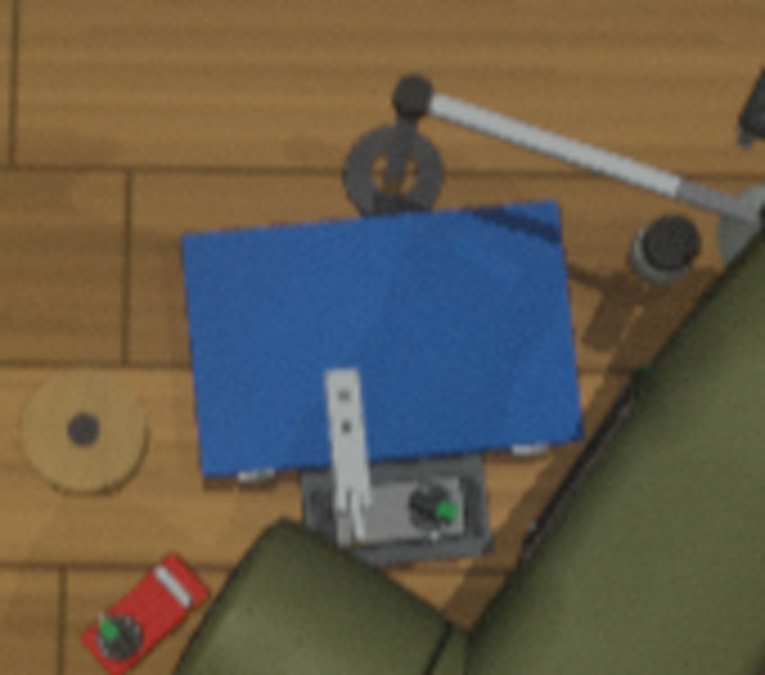

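View pics/s2z.png

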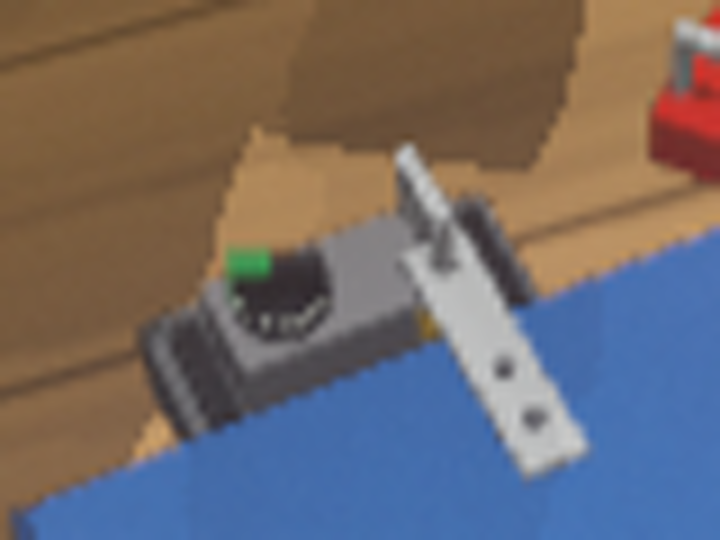

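View pics/t2z.png

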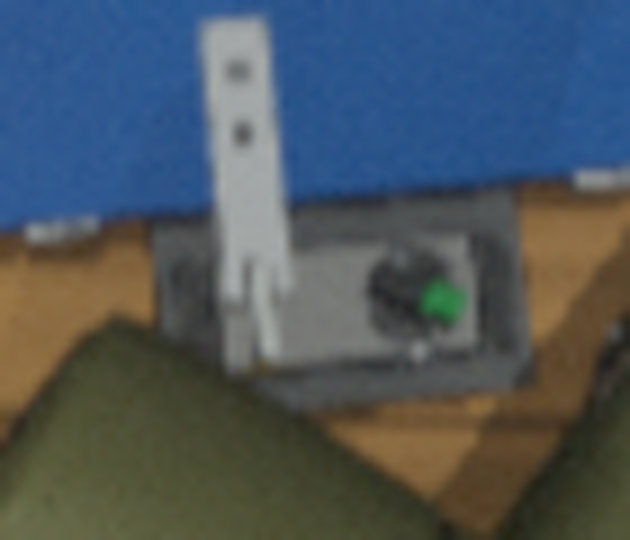

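```bash
python3 - <<'E'
from h import *
p=cam("top"); q=cam("scene")
T=lambda u:np.array(u)/9+[240,180]; S=lambda u:np.array(u)/9+[190,180]
def Pm(p):
    R,_=cv2.Rodrigues(np.array(p["rvec"],float)); return K(p)@np.c_[R,np.array(p["tvec"])]
def tri(a,b):
    X=cv2.triangulatePoints(Pm(p),Pm(q),a.reshape(2,1).astype(float),b.reshape(2,1).astype(float)); return (X[:3]/X[3]).ravel()
for n,a,b in [("green",(443,300),(250,263)),("disc",(412,292),(282,300)),("sh-x",(272,358),(405,150)),("sh+x",(258,260),(447,220)),
  ("strap back L",(203,22),(583,452)),("strapback R",(268,18),(527,470))]:
    a=T(a);b=S(b); print(n,tri(a,b).round(4),"top@",[ (z,atz(p,a,z)[:2].round(4).tolist()) for z in (.0815,.1005,.114)], "sc@",[(z,atz(q,b,z)[:2].round(4).tolist()) for z in (.0815,.1005,.114)])
for n in ("dial_grip","shackle_top","lock","hasp_eye"):
  for c,pp,z in(("t",p,.0905),("s",q,.0905)):
    for b in ctrl.trace(n,pp)[:3]: print(n,c,np.round(b["point"],1),b["pixels"].sum(),round(b["confidence"],2),atz(pp,b["point"],z).round(3))
E
```

```text
green [ 0.4663 -0.1283  0.0963] top@ [(0.0815, [0.467, -0.1293]), (0.1005, [0.4662, -0.1277]), (0.114, [0.4656, -0.1265])] sc@ [(0.0815, [0.4554, -0.1268]), (0.1005, [0.4693, -0.1292]), (0.114, [0.4792, -0.1308])]
disc [ 0.4702 -0.1184  0.0726] top@ [(0.0815, [0.47, -0.1171]), (0.1005, [0.4692, -0.1156]), (0.114, [0.4686, -0.1146])] sc@ [(0.0815, [0.4763, -0.1204]), (0.1005, [0.4899, -0.1228]), (0.114, [0.4995, -0.1246])]
sh-x [ 0.4431 -0.0602  0.1072] top@ [(0.0815, [0.4434, -0.0622]), (0.1005, [0.4429, -0.0615]), (0.114, [0.4426, -0.061])] sc@ [(0.0815, [0.4239, -0.054]), (0.1005, [0.4384, -0.0577]), (0.114, [0.4487, -0.0603])]
sh+x [ 0.4806 -0.0551  0.107 ] top@ [(0.0815, [0.4818, -0.0564]), (0.1005, [0.4808, -0.0557]), (0.114, [0.4801, -0.0553])] sc@ [(0.0815, [0.4623, -0.0495]), (0.1005, [0.4761, -0.0533]), (0.114, [0.4859, -0.056])]
strap back L [ 0.5765 -0.0345  0.0748] top@ [(0.0815, [0.5759, -0.0337]), (0.1005, [0.5737, -0.0334]), (0.114, [0.572, -0.0332])] sc@ [(0.0815, [0.5804, -0.0367]), (0.1005, [0.5919, -0.0407]), (0.114, [0.6001, -0.0436])]
strapback R [ 0.5784 -0.0589
[... 259 characters left out ...]
 t [214.2 241.4] 71 0.45 [0.366 0.133 0.091]
dial_grip t [361.6 264.4] 88 0.44 [ 0.292 -0.381  0.091]
dial_grip s [219.8 213.1] 104 0.47 [ 0.48  -0.126  0.091]
dial_grip s [275.3 180.8] 72 0.42 [0.412 0.104 0.091]
shackle_top s [142.6 188.5] 49 0.42 [ 0.279 -0.355  0.091]
lock t [279.3 213.3] 381 0.87 [ 0.466 -0.094  0.091]
lock t [224.7 234.9] 373 0.84 [0.389 0.097 0.091]
lock t [286.1 135.3] 811 0.24 [ 0.746 -0.116  0.091]
lock s [226.  210.4] 415 0.82 [ 0.477 -0.103  0.091]
lock s [270.5 188.2] 375 0.72 [0.439 0.075 0.091]
lock s [139.7 192.4] 167 0.55 [ 0.293 -0.368  0.091]
hasp_eye t [275.6 177.5] 5295 0.92 [ 0.593 -0.08   0.091]
hasp_eye s [243.  242.8] 5184 0.65 [ 0.617 -0.09   0.091]
```

```bash
cat >> h.py <<'E'
def ov(p,v,d,fn,crop,s,sh=0.0,z0=.04):
    """v: lock pose x,y,yaw ; draw lock top, bar top, shackle top"""
    im=cv2.resize(np.ascontiguousarray(p["img"][crop[1]:crop[3],crop[0]:crop[2],::-1]),None,fx=s,fy=s,interpolation=cv2.INTER_CUBIC)
    def W(c,z,a,o):
        R=lambda t:np.array([[np.cos(t),-np.sin(t)],[np.sin(t),np.cos(t)]])
        c=np.array(c,float)@R(a).T+o; c=c@R(v[2]).T+v[:2]; return np.c_[c,np.full(len(c),z0+z)]
    def dr(X,col):
        u=((proj(p,X)-[crop[0],crop[1]]+.5)*s).astype(int); cv2.polylines(im,[u.reshape(-1,1,2)],True,col,1,cv2.LINE_AA)
    rect=lambda a,b:[[-a,-b],[a,-b],[a,b],[-a,b]]
    dr(W(rect(.023,.052),.034,0,[0,0]),(0,255,255))
    dr(W(rect(.0185,.004),.074+sh,0,[0,.035]),(255,0,255))
    for dd,col in zip(d,[(0,0,255),(255,255,0)]):
        dr(W(rect(.018,.0055),.0605,dd,[0,-.026]),col)
        dr(W([[-.018,-.0055],[-.008,-.0055],[-.008,.0055],[-.018,.0055]],.0605,dd,[0,-.026]),col)
    cv2.imwrite("pics/"+fn,im)
E
python3 - <<'E'
from h import *
p=cam("top"); q=cam("scene")
v=[.4660,-.0925,.108]
ov(p,v,[.785,1.178],"o1t.png",(250,190,310,230),12)
ov(q,v,[.785,1.178],"o1s.png",(195,185,255,235),12)
E
```

```text
(no output)
```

View pics/o1t.png

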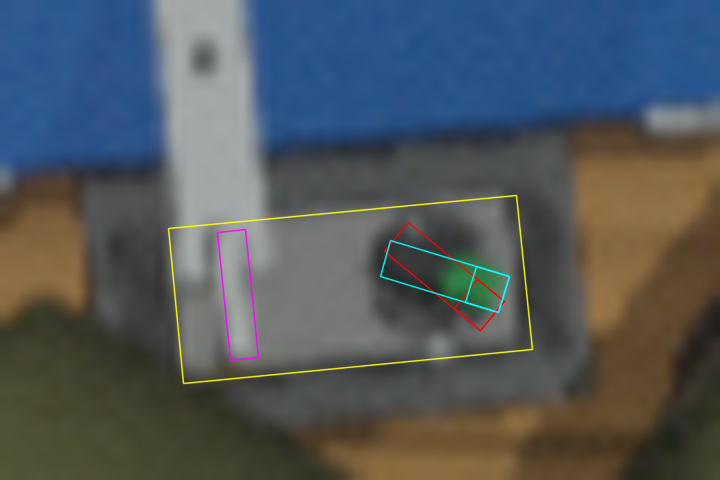

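View pics/o1s.png

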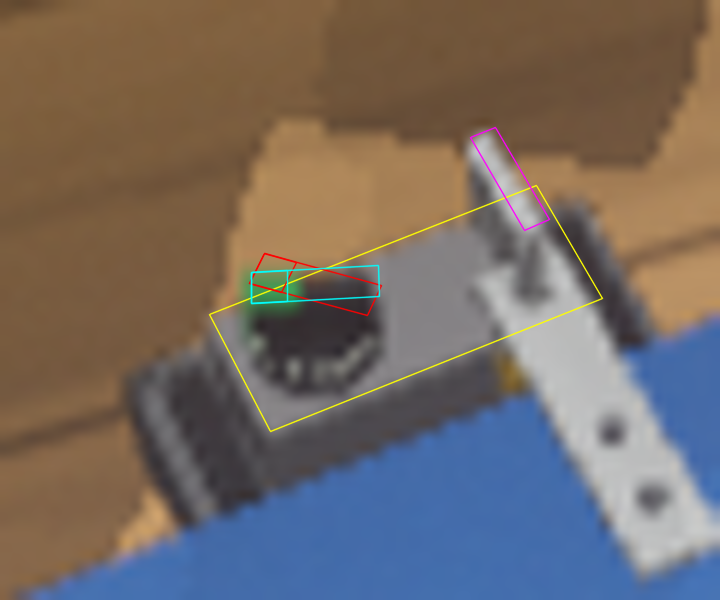

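The overlays show the green end at the d≈1.18 detent, and the lock about 1–2 mm from my estimate. Next I rotate and move over the dial.

>>> play_rows:
  twist:
    - [0,0,-0.0884]
    - [0,0,-0.0884]
    - [0,0,-0.0884]
    - [0,0,-0.0884]
    - [0,0,-0.0884]
    - [0,0,-0.0884]
    - [0,0,-0.0884]
    - [0,0,-0.0884]
    - [0,0,-0.0884]
    - [0,0,-0.0884]
    - [0,0,0]
    - [0,0,0]
  travel:
    - [-0.39,0.475,0]
    - [-0.39,0.475,0]
    - [-0.39,0.475,0]
    - [-0.39,0.475,0]
    - [-0.39,0.475,0]
    - [-0.39,0.475,0]
    - [-0.39,0.475,0]
    - [-0.39,0.475,0]
    - [-0.39,0.475,0]
    - [-0.39,0.475,0]
    - [0,0,-0.6]
    - [0,0,-0.6]
  grip: [0.15,0.15,0.15,0.15,0.15,0.15,0.15,0.15,0.15,0.15,0.15,0.15]

```text
time_s: 9.3
ee_pos: [0.4726, -0.1205, 0.3042]
eef_rot: [-1.568, -0.0, -1.832]
force: [1.0, 0.3, -1.1]
grip_width: 0.04
```

>>> play_rows:
  twist:
    - [0,0,0]
    - [0,0,0]
    - [0,0,0]
    - [0,0,0]
    - [0,0,0]
    - [0,0,0]
    - [0,0,0]
  travel:
    - [0,0,-0.56]
    - [0,0,-0.56]
    - [0,0,-0.56]
    - [0,0,-0.56]
    - [0,0,-0.56]
    - [0,0,-0.56]
    - [0,0,0]
  grip: [0.15,0.15,0.15,0.15,0.15,0.15,0.15]

```text
time_s: 10.0
ee_pos: [0.4713, -0.1205, 0.1331]
eef_rot: [-1.576, 0.0, -1.832]
force: [0.7, -0.2, 0.4]
grip_width: 0.0395
```

```bash
python3 - <<'E'
from h import *
o=ctrl.get_obs(); print(o["ee_pos"],o["eef_rot"])
q=cam("scene")
ov(q,[.467,-.091,.108],[1.178],"o2s.png",(190,160,255,225),9)
E
```

```text
[ 0.47129668 -0.12054038  0.13314871] [-1.57596763e+00  3.20998730e-04 -1.83220057e+00]
```

View pics/o2s.png

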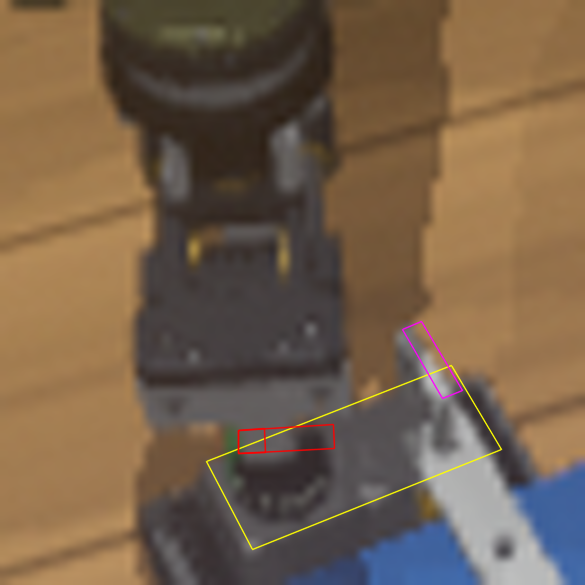

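>>> play_rows:
  twist:
    - [0,0,-0.015]
    - [0,0,0]
    - [0,0,0]
    - [0,0,0]
    - [0,0,0]
    - [0,0,0]
    - [0,0,0]
    - [0,0,0]
    - [0,0,0]
    - [0,0,0]
  travel:
    - [-0.02,0.06,0]
    - [0,0,-0.3]
    - [0,0,-0.3]
    - [0,0,-0.21]
    - [0,0,0]
    - [0,0,0]
    - [0,0,0]
    - [0,0,0]
    - [0,0,0]
    - [0,0,0]
  grip: [0.15,0.15,0.15,0.15,0.15,1,1,1,1,1]
  force: 12

```text
time_s: 11.05
ee_pos: [0.4719, -0.1181, 0.0956]
eef_rot: [-1.571, -0.0, -1.856]
force: [-1.0, 0.7, 3.2]
grip_width: 0.011
```

```bash
python3 - <<'E'
from h import *
o=ctrl.get_obs(); print({k:np.round(v,3).tolist() for k,v in o.items()})
q=cam("scene")
ov(q,[.467,-.091,.108],[1.178],"o3s.png",(190,160,255,225),9)
E
```

```text
{'time_s': 11.05, 'qpos': [-0.321, 0.298, 1.822, -0.0, 1.021, -0.036], 'joint_vel': [-0.001, -0.001, 0.001, 0.001, 0.001, -0.0], 'tau': [0.05, -46.467, -29.673, 0.138, -0.372, 0.046], 'ee_pos': [0.472, -0.118, 0.096], 'eef_rot': [-1.571, -0.0, -1.856], 'force': [-0.984, 0.685, 3.18], 'moment': [0.013, 0.364, 0.026], 'grip_width': 0.011}
```

View pics/o3s.png

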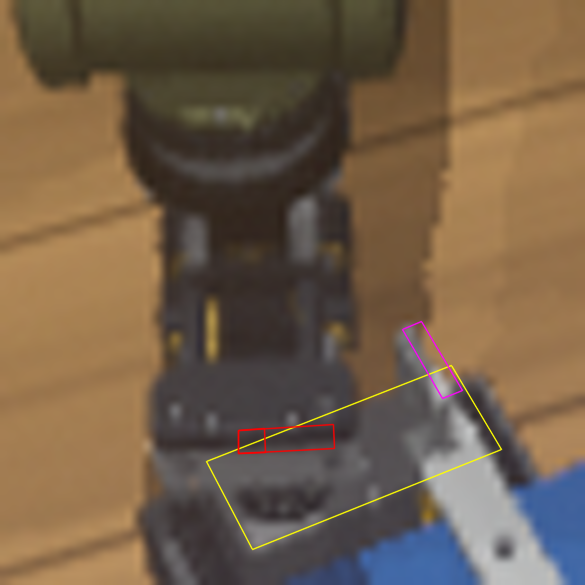

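>>> play_rows:
  twist:
    - [0,0,-0.075]
    - [0,0,-0.075]
    - [0,0,-0.075]
    - [0,0,-0.075]
    - [0,0,-0.075]
    - [0,0,-0.075]
    - [0,0,-0.075]
    - [0,0,-0.075]
    - [0,0,-0.075]
    - [0,0,-0.075]
    - [0,0,0]
    - [0,0,0]
  travel:
    - [0,0,0]
    - [0,0,0]
    - [0,0,0]
    - [0,0,0]
    - [0,0,0]
    - [0,0,0]
    - [0,0,0]
    - [0,0,0]
    - [0,0,0]
    - [0,0,0]
    - [0,0,0]
    - [0,0,0]
  grip: [1,1,1,1,1,1,1,1,1,1,1,1]

```text
time_s: 12.3
ee_pos: [0.4721, -0.1183, 0.0957]
eef_rot: [-1.57, 0.001, -3.031]
force: [0.4, -3.9, 2.8]
grip_width: 0.011
```

```bash
python3 - <<'E'
from h import *
o=ctrl.get_obs(); print({k:np.round(v,3).tolist() for k,v in o.items()})
E
```

```text
{'time_s': 12.3, 'qpos': [-0.321, 0.298, 1.821, -0.0, 1.021, 1.139], 'joint_vel': [-0.0, 0.001, 0.002, 0.003, -0.002, -0.002], 'tau': [1.535, -45.937, -27.95, 0.704, 0.437, 0.274], 'ee_pos': [0.472, -0.118, 0.096], 'eef_rot': [-1.57, 0.001, -3.031], 'force': [0.426, -3.943, 2.828], 'moment': [-0.745, -0.066, -0.129], 'grip_width': 0.011}
```

>>> play_rows:
  twist:
    - [0,0,0]
    - [0,0,0]
    - [0,0,0]
    - [0,0,0]
    - [0,0,0]
    - [0,0,0]
    - [0,0,0]
    - [0,0,0]
  travel:
    - [0,0,0]
    - [0,0,0]
    - [0,0,0]
    - [0,0,0.8]
    - [0,0,0.8]
    - [0,0,0.8]
    - [-0.8,-0.2,0.4]
    - [-0.8,-0.2,0.4]
  grip: [0.15,0.15,0.15,0.15,0.15,0.15,0.15,0.15]

```text
time_s: 13.1
ee_pos: [0.3908, -0.1378, 0.256]
eef_rot: [-1.571, -0.0, -3.032]
force: [0.4, -0.8, 1.2]
grip_width: 0.04
```

```bash
python3 - <<'E'
from h import *
o=ctrl.get_obs(); print(o["ee_pos"],o["eef_rot"])
q=cam("scene"); p=cam("top")
ov(q,[.467,-.091,.108],[0,.393],"o4s.png",(195,185,255,235),12)
ov(p,[.467,-.091,.108],[0,.393],"o4t.png",(250,190,310,230),12)
E
```

```text
[ 0.39083957 -0.13783236  0.25604111] [-1.57091685e+00 -1.57204362e-05 -3.03181303e+00]
```

View pics/o4s.png

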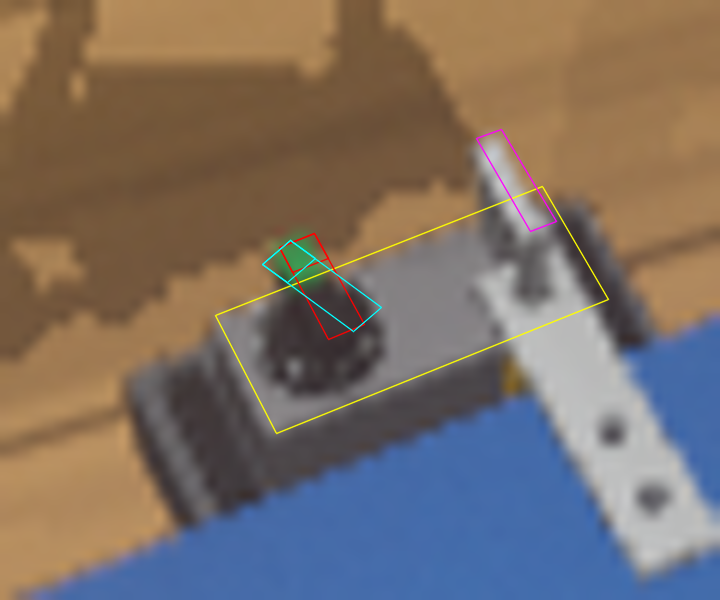

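View pics/o4t.png

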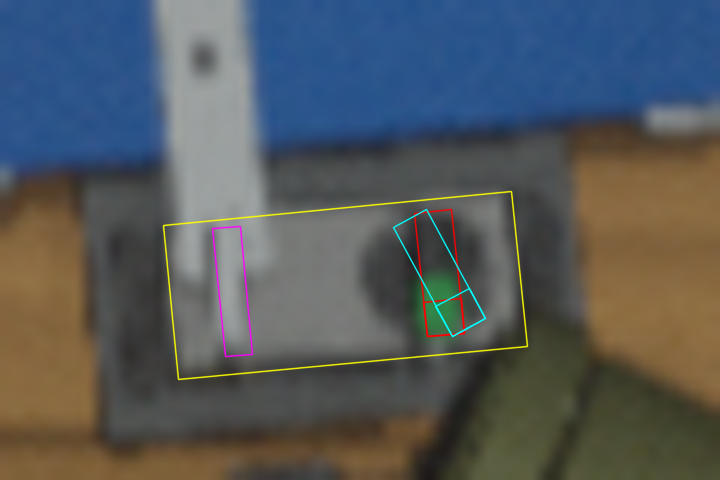

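The green end now lines up with the index: it fits d=0 in both views, and 0.393 doesn't. Next is the shackle.

>>> play_rows:
  twist:
    - [0,0,0]
    - [0,0,0]
    - [0,0,0]
    - [0,0,0]
    - [0,0,0]
    - [0,0,0]
    - [0,0,0]
    - [0,0,0]
    - [0,0,0]
    - [0,0,0]
    - [0,0,0]
  travel:
    - [0.37,0.4,0]
    - [0.37,0.4,0]
    - [0.37,0.4,0]
    - [0.37,0.4,0]
    - [0,0,0]
    - [0,0,-0.5]
    - [0,0,-0.5]
    - [0,0,-0.5]
    - [0,0,-0.5]
    - [0,0,-0.3]
    - [0,0,0]
  grip: [0.15,0.15,0.15,0.15,0.15,0.15,0.15,0.15,0.15,0.15,0.15]

```text
time_s: 14.3
ee_pos: [0.4646, -0.058, 0.1382]
eef_rot: [-1.572, -0.004, -3.034]
force: [0.0, 0.3, 0.7]
grip_width: 0.0398
```

```bash
python3 - <<'E'
from h import *
o=ctrl.get_obs(); print(o["ee_pos"],o["eef_rot"])
q=cam("scene"); p=cam("top")
save(q,"s5.png",(190,160,260,230),8)
save(p,"t5.png",(240,180,310,240),8)
E
```

```text
[ 0.46460449 -0.05803731  0.13823313] [-1.57213338 -0.00395727 -3.03373567]
```

View pics/s5.png

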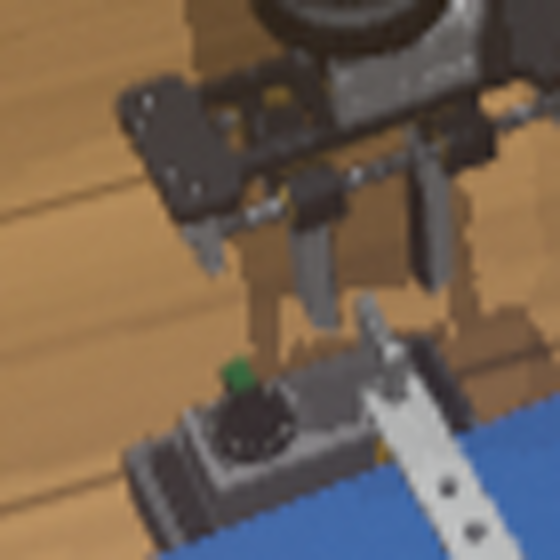

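The open fingers straddle the crossbar, which is centred between them at about (380,320). I'll descend and close.

>>> play_rows:
  twist:
    - [0,0,0]
    - [0,0,0]
    - [0,0,0]
    - [0,0,0]
    - [0,0,0]
    - [0,0,0]
    - [0,0,0]
    - [0,0,0]
    - [0,0,0]
  travel:
    - [0,0,-0.3]
    - [0,0,-0.3]
    - [0,0,-0.22]
    - [0,0,0]
    - [0,0,0]
    - [0,0,0]
    - [0,0,0]
    - [0,0,0]
    - [0,0,0]
  grip: [0.15,0.15,0.15,0.15,1,1,1,1,1]
  force: 40

```text
time_s: 15.3
ee_pos: [0.4659, -0.0581, 0.0996]
eef_rot: [-1.571, 0.0, -3.034]
force: [-1.4, 0.0, 2.0]
grip_width: 0.0073
```

```bash
python3 - <<'E'
from h import *
o=ctrl.get_obs(); print({k:np.round(v,3).tolist() for k,v in o.items()})
E
```

```text
{'time_s': 15.3, 'qpos': [-0.202, 0.258, 1.864, -0.0, 1.019, 1.261], 'joint_vel': [0.0, 0.0, 0.0, -0.002, -0.0, 0.001], 'tau': [0.32, -44.504, -29.449, 0.177, -0.179, -0.007], 'ee_pos': [0.466, -0.058, 0.1], 'eef_rot': [-1.571, 0.0, -3.034], 'force': [-1.434, 0.026, 2.015], 'moment': [-0.083, 0.22, 0.017], 'grip_width': 0.007}
```

>>> play_rows:
  twist:
    - [0,0,0]
    - [0,0,0]
    - [0,0,0]
    - [0,0,0]
    - [0,0,0]
    - [0,0,0]
    - [0,0,0]
    - [0,0,0]
    - [0,0,0]
    - [0,0,0]
  travel:
    - [0,0,0.065]
    - [0,0,0.065]
    - [0,0,0.065]
    - [0,0,0.065]
    - [0,0,0.065]
    - [0,0,0.065]
    - [0,0,0.065]
    - [0,0,0.065]
    - [0,0,0]
    - [0,0,0]
  grip: [1,1,1,1,1,1,1,1,1,1]

```text
time_s: 16.3
ee_pos: [0.4659, -0.058, 0.1256]
eef_rot: [-1.571, 0.0, -3.034]
force: [0.3, 1.1, 1.0]
grip_width: 0.0075
```

```bash
python3 - <<'E'
from h import *
o=ctrl.get_obs(); print(o["ee_pos"],o["force"],o["moment"])
q=cam("scene"); save(q,"s6.png",(190,160,260,230),8)
E
```

```text
[ 0.46591987 -0.05804489  0.12555423] [0.30029461 1.13744468 0.96539768] [0.16777726 0.19484771 0.01619662]
```

View pics/s6.png

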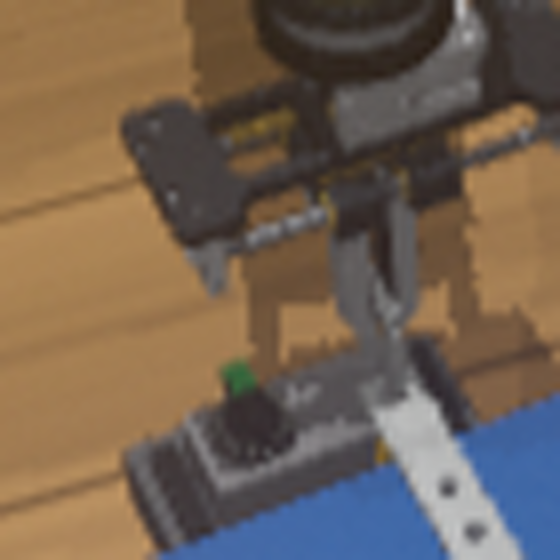

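>>> play_rows:
  twist:
    - [0,0,0]
    - [0,0,0]
    - [0,0,0]
    - [0,0,0]
    - [0,0,0]
    - [0,0,0]
    - [0,0,0]
    - [0,0,0]
    - [0,0,0]
    - [0,0,0]
    - [0,0,0]
  travel:
    - [0,0,0.01]
    - [-0.1,-0.011,0]
    - [-0.1,-0.011,0]
    - [-0.1,-0.011,0]
    - [-0.1,-0.011,0]
    - [-0.1,-0.011,0]
    - [-0.1,-0.011,0]
    - [-0.1,-0.011,0]
    - [-0.1,-0.011,0]
    - [0,0,0]
    - [0,0,0]
  grip: [1,1,1,1,1,1,1,1,1,1,1]
  force: 55

```text
time_s: 17.45
ee_pos: [0.4256, -0.0625, 0.1258]
eef_rot: [-1.571, -0.001, -3.034]
force: [-1.0, -0.1, 1.1]
grip_width: 0.0076
```

```bash
python3 - <<'E'
from h import *
o=ctrl.get_obs(); print(o["ee_pos"],o["force"],o["moment"])
q=cam("scene"); save(q,"s7.png",(190,160,260,230),8)
p=cam("top"); save(p,"t7.png",(240,180,310,240),8)
E
```

```text
[ 0.42556063 -0.06247644  0.12582844] [-0.99317403 -0.0990744   1.05931907] [0.03091431 0.36263657 0.09168246]
```

View pics/s7.png

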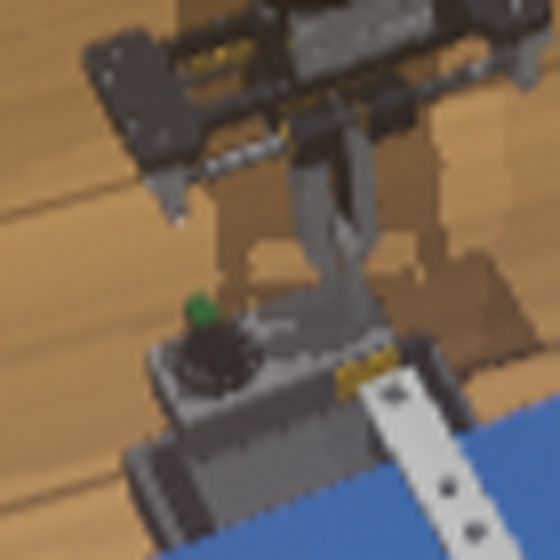

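View pics/t7.png

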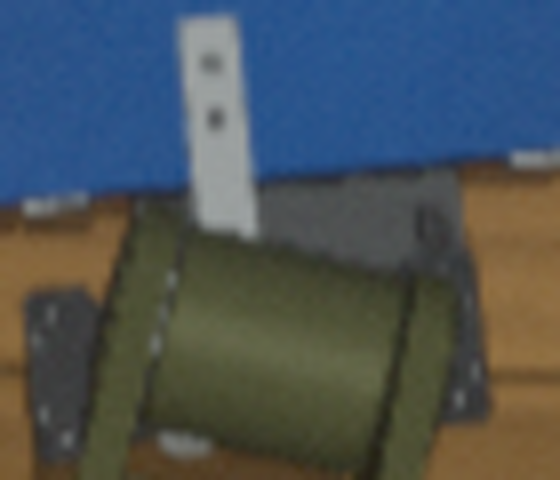

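The lock is clear: the eye at about (400,385) is empty and the lock stands forward of the strap tip. I'll lift.

>>> play_rows:
  twist:
    - [0,0,0]
    - [0,0,0]
    - [0,0,0]
    - [0,0,0]
    - [0,0,0]
    - [0,0,0]
    - [0,0,0]
    - [0,0,0]
    - [0,0,0]
    - [0,0,0]
    - [0,0,0]
    - [0,0,0]
  travel:
    - [0,0,0.06]
    - [0,0,0.1]
    - [0,0,0.12]
    - [0,0,0.12]
    - [-0.03,0,0.15]
    - [-0.03,0,0.15]
    - [-0.03,0,0.15]
    - [-0.03,0,0.15]
    - [-0.03,0,0.15]
    - [-0.03,0,0.15]
    - [-0.03,0,0.15]
    - [-0.03,0,0.15]
  grip: [1,1,1,1,1,1,1,1,1,1,1,1]
  force: 60

```text
time_s: 18.75
ee_pos: [0.4136, -0.0624, 0.2065]
eef_rot: [-1.571, -0.0, -3.034]
force: [0.3, 0.1, -3.3]
grip_width: 0.0075
```

```bash
python3 - <<'E'
from h import *
o=ctrl.get_obs(); print(o["ee_pos"],o["force"],o["moment"])
q=cam("scene"); save(q,"s8.png",(180,140,260,220),7)
E
```

```text
[ 0.41363925 -0.06244712  0.20645177] [ 0.32286756  0.05441607 -3.26041326] [0.0872854  0.14442032 0.00526168]
```

View pics/s8.png

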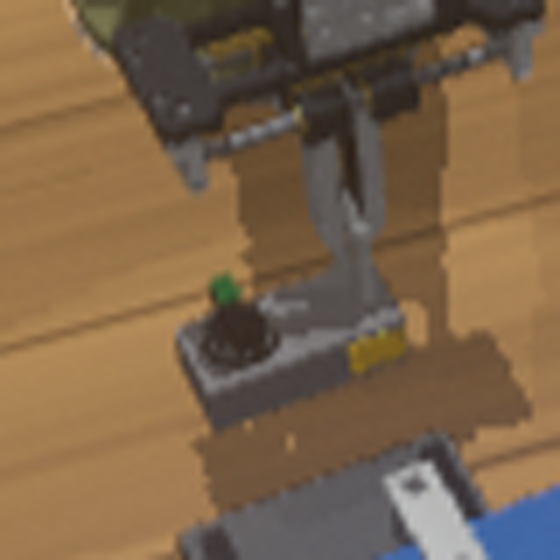

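The lock hangs level from the crossbar. I'll lift another 75 mm.

>>> play_rows:
  twist:
    - [0,0,0]
    - [0,0,0]
    - [0,0,0]
    - [0,0,0]
    - [0,0,0]
    - [0,0,0]
    - [0,0,0]
    - [0,0,0]
    - [0,0,0]
    - [0,0,0]
    - [0,0,0]
    - [0,0,0]
  travel:
    - [-0.1,0,0.1]
    - [-0.15,0,0.15]
    - [-0.15,0,0.2]
    - [-0.15,0,0.2]
    - [-0.15,0,0.2]
    - [-0.1,0,0.2]
    - [0,0,0.2]
    - [0,0,0.15]
    - [0,0,0.1]
    - [0,0,0]
    - [0,0,0]
    - [0,0,0]
  grip: [1,1,1,1,1,1,1,1,1,1,1,1]

```text
time_s: 20.0
ee_pos: [0.3737, -0.0624, 0.2804]
eef_rot: [-1.571, -0.001, -3.034]
force: [-0.7, 0.1, -3.9]
grip_width: 0.0072
```

>>> play_rows:
  twist:
    - [0,0,0]
    - [0,0,0]
    - [0,0,0]
    - [0,0,0]
    - [0,0,0]
    - [0,0,0]
    - [0,0,0]
    - [0,0,0]
  travel:
    - [0,0,0]
    - [0,0,0]
    - [0,0,0]
    - [0,0,0]
    - [0,0,0]
    - [0,0,0]
    - [0,0,0]
    - [0,0,0]
  grip: [1,1,1,1,1,1,1,1]

```text
time_s: 20.8
ee_pos: [0.3738, -0.0624, 0.2808]
eef_rot: [-1.571, 0.0, -3.034]
force: [-0.3, 0.4, -3.5]
grip_width: 0.0073
```

```bash
python3 - <<'E'
from h import *
o=ctrl.get_obs(); print(o["ee_pos"],o["force"],o["moment"],o["grip_width"])
e=o["ee_pos"]
# predicted lock pose if held: shackle at tcp xy, underside
yaw=.108; off=np.array([-.035*np.sin(yaw),.035*np.cos(yaw)])
v=[e[0]-off[0],e[1]-off[1],yaw]; z0=.04+(e[2]-.0996)-.027
print(v,z0)
q=cam("scene"); ov(q,v,[0],"s9.png",(180,120,260,200),7,sh=.027,z0=z0); save(q,"s9f.png",s=1.5)
p=cam("top"); save(p,"t9.png",s=1.5)
for n in("spool","bracket","jar"):
    for c,pp in(("t",p),("s",q)):
        print(n,c,[(np.round(b["point"],1).tolist(),round(b["confidence"],2)) for b in ctrl.boxes_of(n,pp)[:2]])
E
```

```text
[ 0.37378451 -0.062444    0.2808467 ] [-0.32909759  0.41808227 -3.5444976 ] [ 0.05948812  0.11909029 -0.02374558] 0.0073390780895897555
[np.float64(0.3775571665746367), np.float64(-0.09724007454427633), 0.108] 0.19424669640253597
spool t [([209.5, 196.2], 0.74)]
spool s [([299.9, 212.4], 0.66)]
bracket t [([337.5, 190.7], 0.67)]
bracket s [([172.6, 266.3], 0.56), ([209.7, 255.7], 0.25)]
jar t [([336.5, 151.9], 0.74)]
jar s [([179.3, 292.0], 0.83)]
```

View pics/s9.png

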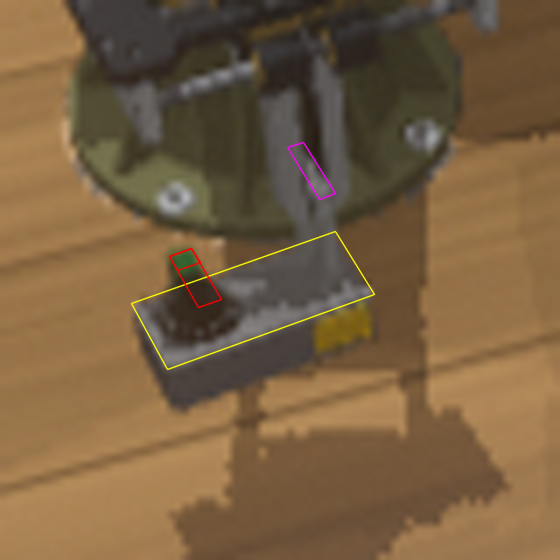

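View pics/s9f.png

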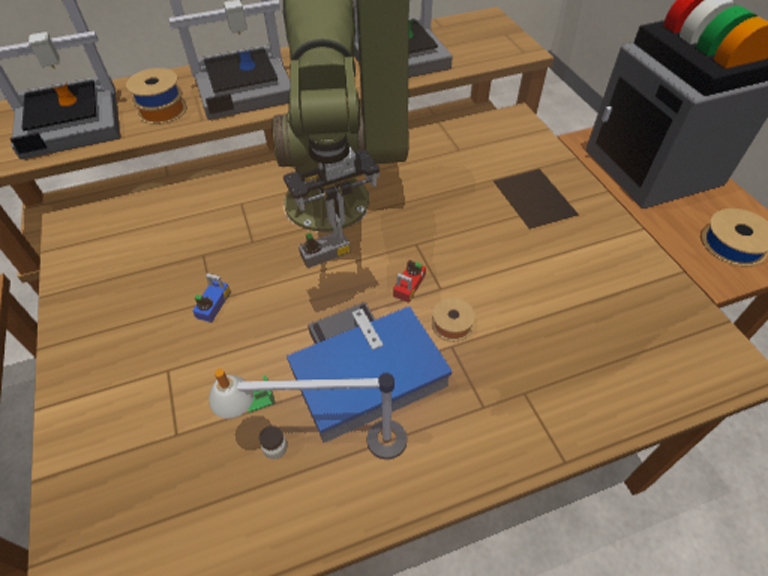

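View pics/t9.png

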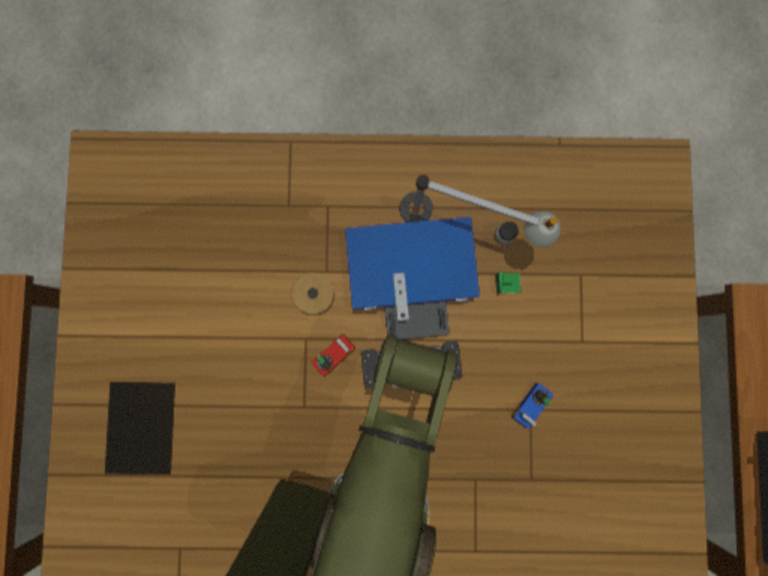

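```bash
python3 - <<'E'
from h import *
p=cam("top"); u=(369,148); k=atz(p,(553/1.5,220/1.5),.296); print("knob",k, "arm yaw",np.arctan2(-.091-k[1],.753-k[0]))
print(ctrl.hand_in())
o=ctrl.get_obs(); print(o["time_s"],o["ee_pos"],o["force"],o["grip_width"])
E
```

```text
knob [ 0.6644626  -0.35312426  0.296     ] arm yaw 1.2450591588524866
the job is handed in; nothing more can be done
None
the job is handed in; nothing more can be done
```

The job is done and handed in after about 21 s of the 69 s allowed; no verdict is reported. I swung the lamp to the chest's -y side, turned the dial clockwise three clicks to its mark and pulled the shackle up 26 mm. Then I drew the lock about 40 mm off the hasp and lifted it by the crossbar.

Last checks:
- **Lock height and level:** the underside works out to about 0.19 m above the bench. The lock looks level, and the outline I projected for it matches the scene picture.
- **Grip:** the fingers hold at 60 N with a 7.3 mm opening. I expected 8 mm for the crossbar, so it reads slightly under. The wrist feels about 3.5 to 4 N, close to the lock's weight.
- **Lamp:** the arm was about 1.05 rad from where it started.
- **Bystanders:** the spool, bracket and jar were still where they were at the start, to within the few pixels (about 1 cm) the networks vary by.

**Disagreements:** the two cameras differed by about 2 to 3 mm on the lock's position, and the first fit from the lid corners was several mm off. I used the lock's own features instead. The shackle's extension was worked out from the tool's travel and the picture, not measured directly. I took no reading after the hand-in.

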